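# Tip a tray of chokes into the stock bin over its rim

## Robot

A 6-joint arm with a two-finger parallel gripper is mounted at the origin on the work surface. World frame = base frame: x ahead of the robot, y to its left, z up, the work surface at z = 0. Lengths are in mm, angles in rad, forces in N, time in s.
With the tool pointing down it reaches from about 350 to 975 mm from the base axis. Payload 7.1 kg.
Tool frame: the origin (TCP) lies between the finger pads; the fingertips stand 19 mm ahead of it and the grasp point (between the pads) is the TCP (ctrl.tcp_to_tips is the distance from the TCP to the fingertips, in mm); z points along the fingers, y is the line along which they close (so a half turn about z gives the same grasp; the last joint's range is limited). The gripper opens to 88 mm and grips with 3 to 60 N. Pads are 20 mm wide; open, the fingers measure 115 mm over their backs; the gripper's body (75 mm by 178 mm) begins 61 mm behind the grasp point.
Start: joints at [-1.333, 0.423, 1.63, -0, 1.089, -0.019], TCP at [158.761, -604.483, 241.675] pointing down, gripper open.
Joint ranges: [-3, 3], [-0.9, 2.11], [0.09, 2.58], [-1.31, 4.45], [0.11, 2.69], [-2.54, 2.54]. Speed limits (rad/s): [2.39, 2.39, 3.01, 3.14, 3.14, 3.14].

## Interface

Orientations are given as a rotation vector (axis times angle).
In Python, from workcell import status, optics, ctrl gives the robot as it stands. The module is installed in compiled form; this text tells all that it offers.
- The arm moves only by the shell command python3 -m inch 'ROWS'. ROWS is JSON, a list that holds one entry, the list of rows, each a list of 7 numbers: the shift along the tool's x, y, z in mm, then the turn, a rotation vector about the tool's x, y, z in rad, then the opening in per cent of the stroke, from 0 (shut) to 100 (fully open). A call has 1 to 20 rows; each row is the pose to reach, as a shift and turn from the pose commanded when the call began, along the tool's axes at that moment; what a row does not reach only later rows make up. A row lasts 1/10 s, in which the tool goes at most 50 mm and 8.59 degrees, less where a joint would pass 70% of its speed; a pose out of reach is approached as far as the arm can. A call with a gripper value outside its range is refused whole. The fingers move at their own pace and stop on an object; the grip force is fixed at half the most. Time passes only in rows, so rows that repeat a pose let the fingers close. It gives the time, the measured TCP pose, the force, the opening and the grip force at its end, in the units of the state.
- status.get_obs(): the state, without advancing time (a new reading comes with each control period).
- optics.get_image(name): name is "scene" or "top" or "wrist"; returns a dict with "frame" (420x560x3 uint8, red, green, blue), "fx", "fy", "cx", "cy" (pixels), "rvec" (rotation vector, rad) and "tvec" (3), from world to camera coordinates, as OpenCV has them; the wrist camera has in their place "hand_eye" (4x4, takes a point from camera to tool coordinates, whose origin is the TCP and whose axes are the flange's). Camera axes: x right, y down, z forward; pixel columns grow to the right and rows downward; lengths in mm; the calibration is good to about 2 mm. The wrist camera is an equidistant fisheye: a pixel r from the principal point sees the ray r / f radians off the axis. A picture is of the moment at which its call begins: read the wrist's pose just before it. There is no depth.
- ctrl.close_job(): hands the job in; it is judged then, once.
The state is a dict: "t": time; "qpos": joint angles; "qvel": joint speeds; "joint_torque": joint torques, N m; "ee_pos": TCP position; "orientation": TCP orientation; "ft_force": force on the tool from outside, world axes, zero at the start; "moment": the same for the moment, N m; "width": finger opening in mm; "grasp_force": force on a finger pad.
Only numpy, scipy, OpenCV 4.12 (cv2) and the standard library are available. Lean on these libraries where they do the work, as an engineer would, in place of code of your own. Each camera call takes 0.05 s, during which the arm holds its last target. There are 200 camera calls.

## Task

Lift the loaded aluminium tray and, without spilling, set it down level with the strip under its mouth hooked over the stock bin's rim and its other end on the plywood ledge, and let go. Then take it by the bar handle at its closed end, swing it up over the rim with the strip staying hooked as the pivot until all four chokes have dropped into the bin, and lower the empty tray back level on the ledge, still hooked, and let go. Leave the other things on the bench where they are.

Things in the scene. Friction and masses are not known exactly. Their poses are not given: they have to be found in the camera images.
- tray: Plain aluminium tipping tray: open-topped pan 62 mm wide (x), 140 mm long (y from -75 to +65 mm), 44 mm high, open at its mouth end (-y), 4 mm walls on the other three sides. It stands on two 12 mm high cross strips; floor 4 mm thick on these, walls 28 mm above it. 0.25 kg give or take 30 percent; four loose chokes lie in it. Origin level with the strips' underside, 28 mm below tray_mid; z up.
- tray_mid (a point): Centre of the tray, midway across, 28 mm above the underside of its strips (16 mm below the wall tops); axes as the tray. Here it can be gripped from above across its 62 mm width, fingers outside both long walls.
- tray_hook (a point): Point under the tray's floor near the mouth, 56 mm from tray_mid along -y and 21 mm lower. The front strip is the hook strip: its mouth-side face is 5 mm behind this point (+y), the floor's underside 5 mm above it. Hooked on the bin's 10 mm round rim, this point lies on the rim's axis and the tray can turn about it. The floor runs on 19 mm past it to the mouth.
- tray_bar (a point): Centre of the round steel bar handle across the tray's closed end, 10 mm thick, along the tray's x, 54 mm clear between its side arms: 101 mm from tray_mid along +y and 11 mm higher; 36 mm from bar axis to the tray's end wall. Gripped lightly (some 6 N) from above, fingers closing along the tray's y, it turns between the fingers.
- rim (a point): Middle of the axis of the stock bin's rolled rim on the ledge side. Bin: fixed grey steel box, outside 150 (x) by 140 mm (y); rim round, 10 mm thick, axis 83 mm above the table. Axes: x along this rim, y out of the bin towards the plywood ledge, z up. With the tray hooked and lying on the ledge, the tray's axes point the same way.
- bin_floor (a point): Centre of the bin's inner floor, 4 mm above the table, 68 mm from rim along -y; inside 142 by 132 mm. Axes as rim.
- ledge (a point): Middle of the top of the fixed plywood ledge, 90 by 90 mm, 76 mm above the table, 77 mm from rim along +y. It carries the tray's rear strip so that the hooked tray lies level, with tray_mid 56 mm out from the rim axis and 21 mm above it. Axes as rim.
- choke0_mid (a point): Centre of a small wound choke lying in the tray: dark steel frame, copper winding showing at its sides, 20 x 24 x 18 mm, 30 g; there are four alike
- choke1_mid (a point): Centre of a small wound choke lying in the tray: dark steel frame, copper winding showing at its sides, 20 x 24 x 18 mm, 30 g; there are four alike
- choke2_mid (a point): Centre of a small wound choke lying in the tray: dark steel frame, copper winding showing at its sides, 20 x 24 x 18 mm, 30 g; there are four alike
- choke3_mid (a point): Centre of a small wound choke lying in the tray: dark steel frame, copper winding showing at its sides, 20 x 24 x 18 mm, 30 g; there are four alike
- spool: Bystander: white plastic thread spool, flanges 56 mm across, 58 mm high, standing; origin at its underside
- tape: Bystander: roll of paper masking tape lying flat, 110 mm across, 24 mm high; origin at its underside
- tape_blue: Bystander: roll of blue tape lying flat, 110 mm across, 35 mm high; origin at its underside
- water: Bystander: blue water bottle, 66 mm across, 200 mm high, standing; origin at its underside
- glue: Bystander: small green glue bottle, 32 mm across, 75 mm high, standing; origin at its underside
- pliers: Bystander: pliers lying flat, about 150 mm long, 12 mm high; origin at mid-handles
- driver: Bystander: screwdriver lying flat, 170 mm long; origin at its underside
- choke0: The choke of choke0_mid; origin at the centre of its underside, 9 mm below
- choke1: The choke of choke1_mid; origin at the centre of its underside, 9 mm below
- choke2: The choke of choke2_mid; origin at the centre of its underside, 9 mm below
- choke3: The choke of choke3_mid; origin at the centre of its underside, 9 mm below
There are look-alikes about, which are no part of the job. What is meant by the tray is not red, and is the larger of those in its own colour.

How it is judged:
By the outcome, as a careful person would: the job done as asked, in the order asked, and still so for the second after the job is handed in, with the robot touching nothing.
It also fails if it takes over 61 s, if anything falls off the work surface, if the arm or the gripper's body presses on something with over 40 N, if the wrist force passes 120 N, or if a joint passes its speed limit or range.

## Working session

There is one attempt and no reset: what is moved stays moved. The work goes in short steps, Python scripts to look and compute and a shell command to move; the robot and the scene stay as the last step left them, time stands still between calls to the robot, and variables do not carry over. Pictures are saved under pics/ and viewed, at most 10 in all, crops included, and the job is handed in when it is done.

```bash
mkdir -p pics; cat > h.py <<'E'
import numpy as np, cv2
from workcell import status, optics, ctrl
from scipy.spatial.transform import Rotation as R
def snap(n,fn=None):
    o=status.get_obs(); im=optics.get_image(n)
    if fn: cv2.imwrite('pics/'+fn,im['frame'][:,:,::-1])
    return o,im
def ray(o,im,u,v):
    x=(u-im['cx'])/im['fx']; y=(v-im['cy'])/im['fy']
    if 'hand_eye' in im:
        r=np.hypot(x,y); d=np.array([x/r*np.sin(r),y/r*np.sin(r),np.cos(r)]) if r>0 else np.array([0,0,1.])
        H=im['hand_eye']; Rw=R.from_rotvec(o['orientation']).as_matrix()
        return Rw@H[:3,3]+np.array(o['ee_pos']), Rw@H[:3,:3]@d
    Rm=R.from_rotvec(np.ravel(im['rvec'])).as_matrix()
    return -Rm.T@np.ravel(im['tvec']), Rm.T@np.array([x,y,1.])
def onz(o,im,u,v,z):
    p,d=ray(o,im,u,v); return p+d*(z-p[2])/d[2]
E
python3 - <<'E'
from h import *
o,a=snap('top','top.png'); o,b=snap('scene','scene.png')
print(o); print({k:v for k,v in a.items() if k!='frame'})
E
```

```text
{'t': 0.05, 'qpos': array([-1.33302490e+00,  4.23820272e-01,  1.63066364e+00, -4.54117477e-06,
        1.08859445e+00, -1.89455074e-02]), 'qvel': array([-0.00106679,  0.0018971 , -0.00037578, -0.00017144,  0.00163954,
       -0.00049026]), 'joint_torque': array([ 1.04520348e-04, -5.46088994e+01, -2.74614805e+01,  6.47718273e-02,
        1.87274383e-02, -4.72178635e-05]), 'ee_pos': array([ 158.62762348, -604.00550618,  240.92487148]), 'orientation': array([-3.11428322e+00, -4.01957912e-01,  2.60989440e-04]), 'ft_force': array([ 0.43224633,  1.04276333, -0.90095061]), 'moment': array([-0.04959934,  0.01276294,  0.08326725]), 'grasp_force': 0.0, 'width': 87.48008225952509}
{'fx': 421.48760943211954, 'fy': 421.48760943211954, 'cx': 275.914592412069, 'cy': 210.08210569069556, 'rvec': array([ 2.11371143, -2.13774423,  0.20162051]), 'tvec': array([  -3.14213628,  539.99471427, 1119.85822584])}
```

View pics/top.png

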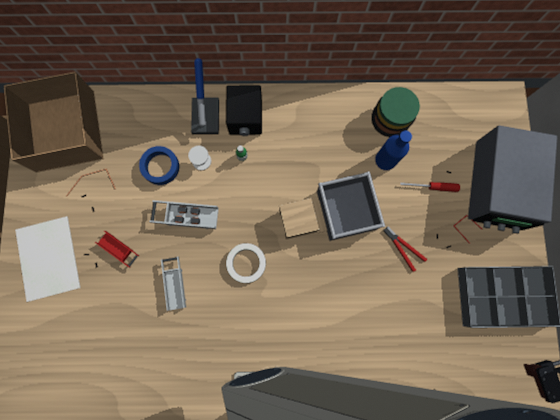

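View pics/scene.png

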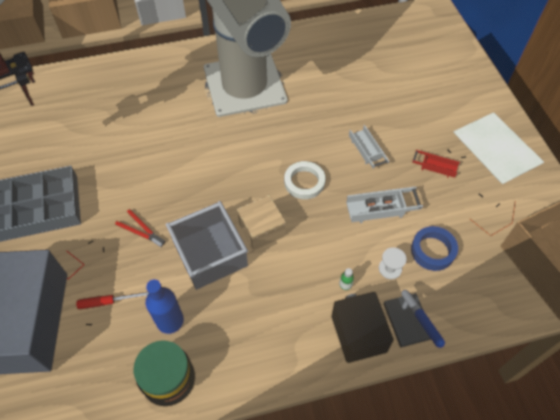

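Candidates for the tray in the top view:
- The loaded aluminium tray at (187,215).
- A smaller empty aluminium tray at (173,285).
- A red tray at (117,248).

By the description (not red, the larger aluminium one, loaded) it is the one at (187,215). Its bar is on the left at about (157,213) and its mouth on the right at about (217,217). The bin is at (350,205) and the ledge at (299,219). I'll check this in a close crop.

```bash
python3 - <<'E'
from h import *
a=cv2.imread('pics/top.png')[165:245,145:390]
b=cv2.imread('pics/scene.png')[170:290,160:440]
a=cv2.resize(a,(784,256),interpolation=cv2.INTER_CUBIC); b=cv2.resize(b,(784,336),interpolation=cv2.INTER_CUBIC)
cv2.imwrite('pics/c1.png',np.vstack([a,b]))
E
```

```text
(no output)
```

View pics/c1.png

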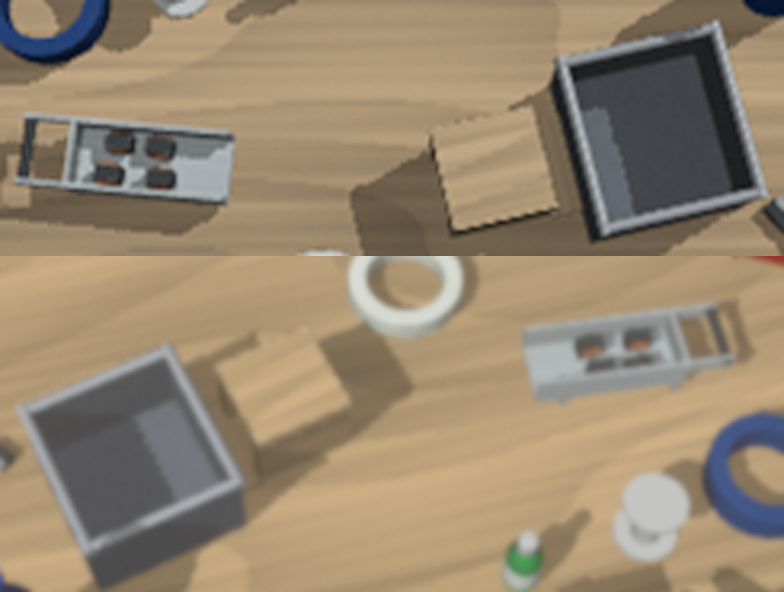

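The crop confirms it: an aluminium tray with four chokes near its closed end and a dark bar at crop (24,150). The mouth is on the right at (230,168), the bin's ledge-side rim runs (560,61)–(597,236), and the ledge corners lie around (495,170).

```bash
cat > m.py <<'E'
from h import *
im=optics.get_image('top')
f=lambda x,y,z:onz(None,im,145+x/3.2-.35,165+y/3.2-.35,z)
tc=np.array([f(*p,44) for p in [(72,120),(67,186),(226,203),(233,134)]])
bar=np.array([f(27,118,39),f(20,183,39)])
rc=np.array([f(*p,86) for p in [(562,62),(598,234),(762,190),(714,28)]])
lc=np.array([f(*p,76) for p in [(431,136),(455,231),(556,207),(537,106)]])
for n,c in [('tray',tc),('rim',rc),('ledge',lc)]:
    print(n,c.round(0)[:,:2].tolist(),'ctr',c.mean(0).round(1),'sides',np.linalg.norm(np.roll(c,-1,0)-c,axis=1).round())
    d=(c[0]+c[1]-c[2]-c[3]); print(' +y yaw',np.degrees(np.arctan2(d[1],d[0])).round(1))
print('bar',bar.round(1),bar.mean(0).round(1)); print('rim mid',rc[:2].mean(0).round(1))
d=lc.mean(0)-rc.mean(0); print('ledge-bin dir',np.degrees(np.arctan2(d[1],d[0])),np.hypot(*d[:2]))
E
python3 m.py
```

```text
tray [[567.0, 295.0], [509.0, 297.0], [492.0, 159.0], [553.0, 154.0]] ctr [530.2 226.3  44. ] sides [ 58. 139.  61. 142.]
 +y yaw 83.8
rim [[604.0, -131.0], [457.0, -156.0], [492.0, -294.0], [633.0, -262.0]] ctr [ 546.3 -210.7   86. ] sides [150. 143. 144. 134.]
 +y yaw 103.3
ledge [[543.0, -19.0], [462.0, -38.0], [481.0, -123.0], [568.0, -109.0]] ctr [513.5 -72.1  76. ] sides [84. 87. 88. 94.]
 +y yaw 104.2
bar [[570.3 335.8  39. ]
 [512.6 339.4  39. ]] [541.5 337.6  39. ]
rim mid [ 530.4 -143.3   86. ]
ledge-bin dir 103.31937250193982 142.4552610211103
```

```bash
cat >> h.py <<'E'
def row(p,yaw,tilt=0):
    """row for TCP at p, tool down, tool y heading yaw deg (or +180, nearest)"""
    o=status.get_obs(); R0=R.from_rotvec(o['orientation'])
    best=None
    for s in (0,180):
        c=np.radians(yaw+s); y=np.array([np.cos(c),np.sin(c),0]); z=np.array([0,0,-1.]); x=np.cross(y,z)
        r=(R0.inv()*R.from_matrix(np.c_[x,y,z])).as_rotvec()
        if best is None or np.linalg.norm(r)<np.linalg.norm(best): best=r
    d=R0.inv().apply(np.array(p)-o['ee_pos'])
    return d.round(1).tolist()+best.round(3).tolist()
E
python3 - <<'E'
from h import *
M=R.from_rotvec(status.get_obs()['orientation']).as_matrix(); print(M.round(3))
print(row([400,-100,240],-6.2)); print(row([530.8,180,240],-6.2)); 
E
```

```text
[[ 0.967  0.254 -0.   ]
 [ 0.254 -0.967  0.001]
 [ 0.    -0.001 -1.   ]]
[361.4, -426.3, 1.6, -0.001, -0.001, -1.206]
[559.1, -663.9, 1.9, -0.001, -0.001, -1.206]
```

```bash
python3 -m inch '[[[361,-426,0,0,0,-0.6,100],[361,-426,0,0,0,-0.8,100],[361,-426,0,0,0,-1.0,100],[361,-426,0,0,0,-1.2,100],[361,-426,0,0,0,-1.206,100],[361,-426,0,0,0,-1.206,100],[361,-426,0,0,0,-1.206,100],[361,-426,0,0,0,-1.206,100],[361,-426,0,0,0,-1.206,100],[361,-426,0,0,0,-1.206,100],[361,-426,0,0,0,-1.206,100],[572,-714,0,0,0,-1.206,100],[572,-714,0,0,0,-1.206,100],[572,-714,0,0,0,-1.206,100],[572,-714,0,0,0,-1.206,100],[572,-714,0,0,0,-1.206,100],[572,-714,0,0,0,-1.206,100],[572,-714,0,0,0,-1.206,100],[572,-714,0,0,0,-1.206,100],[572,-714,0,0,0,-1.206,100]]]'
python3 - <<'E'
from h import *
o,a=snap('wrist','w1.png'); print(o['ee_pos'],R.from_rotvec(o['orientation']).as_matrix().round(3)); print({k:v for k,v in a.items() if k!='frame'})
print(o['qpos'])
E
```

```text
t: 2.15
ee_pos: [530.9, 233.0, 241.1]
orientation: [-2.335, -2.101, 0.001]
ft_force: [-0.4, -1.2, 0.5]
width: 87.6
grasp_force: 0.0
[530.85071851 233.04718701 241.13804167] [[ 0.105  0.994 -0.   ]
 [ 0.994 -0.105 -0.   ]
 [-0.    -0.    -1.   ]]
{'fx': 325.19226210127806, 'fy': 325.19226210127806, 'cx': 279.7517057108766, 'cy': 204.64734531184726, 'hand_eye': array([[ 1.47596267e-04, -9.53300655e-01, -3.02022913e-01,
         8.36903065e+01],
       [ 9.99999907e-01,  2.62913348e-04, -3.41163566e-04,
        -2.75944565e-03],
       [ 4.04637306e-04, -3.02022835e-01,  9.53300605e-01,
        -1.42751635e+02],
       [ 0.00000000e+00,  0.00000000e+00,  0.00000000e+00,
         1.00000000e+00]])}
[ 3.93156160e-01  3.57999235e-01  1.73233719e+00 -2.05428861e-05
  1.05166537e+00  4.98398826e-01]
```

View pics/w1.png

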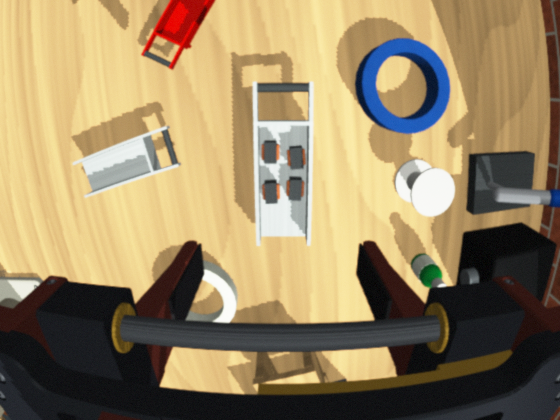

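The wrist view shows the tray straight between the fingers. The bar is at about (283,88), the rear wall top at (256–309,122) and the wall-top mouth ends at (258,244) and (308,243). The spool, glue and tapes are clear of the gripper.

```bash
python3 - <<'E'
from h import *
o,im=snap('wrist')
f=lambda u,v,z:onz(o,im,u,v,z)
c=np.array([f(256,121,44),f(310,121,44),f(308,243,44),f(258,244,44)]); print(c.round(1).tolist(),c.mean(0).round(1))
print(np.linalg.norm(np.roll(c,-1,0)-c,axis=1).round(1))
d=c[0]+c[1]-c[2]-c[3]; d/=np.linalg.norm(d); print('yaw',np.degrees(np.arctan2(d[1],d[0])))
b=(f(257,88,39)+f(310,88,39))/2; print('bar',b.round(1)); print('mid from bar',(b-101*d).round(1),'from walls',(c.mean(0)+5*d).round(1))
E
```

```text
[[512.4, 300.5, 44.0], [568.0, 294.7, 44.0], [554.5, 158.1, 44.0], [497.3, 163.0, 44.0]] [533.1 229.1  44. ]
[ 56.  137.2  57.4 138.4]
yaw 84.05506950013411
bar [544.4 332.2  39. ]
mid from bar [534.  231.7  39. ] from walls [533.6 234.   44. ]
```

```bash
python3 -m inch '[[[0,2,170,0,0,0,100],[0,2,170,0,0,0,100],[0,2,170,0,0,0,100],[0,2,170,0,0,0,100],[0,2,195,0,0,0,100],[0,2,213,0,0,0,100],[0,2,213,0,0,0,100],[0,2,213,0,0,0,100],[0,2,213,0,0,0,0],[0,2,213,0,0,0,0],[0,2,213,0,0,0,0],[0,2,213,0,0,0,0],[0,2,213,0,0,0,0],[0,2,213,0,0,0,0],[0,2,213,0,0,0,0],[0,2,213,0,0,0,0]]]'
```

```text
t: 3.85
ee_pos: [533.4, 231.4, 29.5]
orientation: [2.337, 2.098, 0.002]
ft_force: [0.7, -2.2, 6.3]
width: 62.0
grasp_force: 30.0
```

```bash
python3 -m inch '[[[0,0,-3,0,0,0,0],[0,0,-12,0,0,0,0],[0,0,-28,0,0,0,0],[0,0,-48,0,0,0,0],[0,0,-70,0,0,0,0],[0,0,-92,0,0,0,0],[0,0,-114,0,0,0,0],[0,0,-136,0,0,0,0],[0,0,-154,0,0,0,0],[0,0,-165,0,0,0,0],[0,0,-170,0,0,0,0],[0,0,-170,0,0,0,0]]]'
python3 -m inch '[[[-4,0.5,0,0,0,0,0],[-14,2,0,0,0,-0.01,0],[-32,4,0,0,0,-0.03,0],[-56,7,0,0,0,-0.05,0],[-82,10,0,0,0,-0.07,0],[-108,14,0,0,0,-0.09,0],[-134,17,0,0,0,-0.11,0],[-160,20,0,0,0,-0.13,0],[-186,24,0,0,0,-0.15,0],[-212,27,0,0,0,-0.17,0],[-238,30,0,0,0,-0.19,0],[-264,34,0,0,0,-0.21,0],[-290,37,0,0,0,-0.23,0],[-316,40,0,0,0,-0.25,0],[-342,43,0,0,0,-0.27,0],[-366,46,0,0,0,-0.29,0],[-388,49,0,0,0,-0.31,0],[-404,51,0,0,0,-0.325,0],[-416,53,0,0,0,-0.335,0],[-422,54,0,0,0,-0.34,0]]]'
python3 - <<'E'
from h import *
o,a=snap('wrist','w2.png'); print(o['ee_pos'],R.from_rotvec(o['orientation']).as_matrix().round(3),o['width'],o['t'])
E
```

```text
t: 5.05
ee_pos: [532.7, 231.2, 199.3]
orientation: [2.338, 2.098, 0.001]
ft_force: [-0.3, 0.3, -3.9]
width: 61.8
grasp_force: 30.0
t: 7.05
ee_pos: [540.3, -195.4, 198.1]
orientation: [-1.95, -2.462, 0.001]
ft_force: [-0.3, -0.4, -4.8]
width: 61.7
grasp_force: 30.0
[ 540.33840979 -195.4122323   198.10814038] [[-0.229  0.973 -0.001]
 [ 0.973  0.229  0.   ]
 [ 0.    -0.001 -1.   ]] 61.6988614336929 7.05
```

View pics/w2.png

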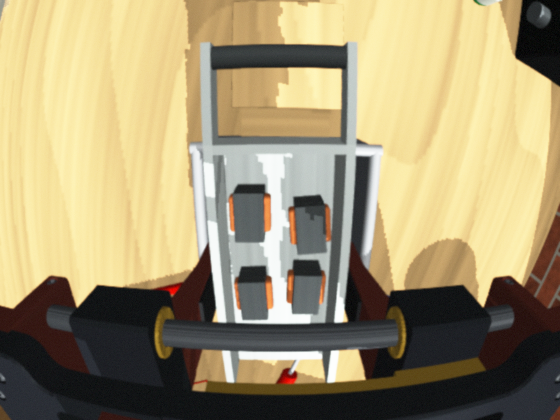

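The wrist view shows the tray held with all four chokes inside. The ledge-side rim shows on both sides, with corners near (191,148) and (382,151). The ledge's near top edge is at about (232–341,108), and the bar is at (281,56).

```bash
python3 - <<'E'
from h import *
o,im=snap('wrist')
g=im['frame'].astype(int).sum(2)
print('cols L',g[138:162,197].tolist()); print('cols R',g[138:162,368].tolist(), g[138:162,376].tolist())
print('bar',g[40:74,281].tolist()); print('ledge',g[98:116,260].tolist(),g[98:116,320].tolist())
print('rowL',g[146,180:205].tolist(),'rowR',g[152,360:392].tolist())
print('ledge row',g[100,222:245].tolist(),g[100,330:352].tolist())
E
```

```text
cols L [438, 440, 426, 416, 420, 471, 514, 540, 555, 547, 525, 589, 702, 725, 726, 727, 728, 727, 731, 728, 729, 731, 732, 729]
cols R [653, 652, 648, 644, 604, 512, 438, 465, 542, 624, 687, 711, 722, 740, 750, 738, 703, 598, 339, 189, 189, 184, 188, 202] [638, 633, 634, 635, 632, 596, 486, 458, 513, 599, 672, 704, 718, 721, 719, 718, 717, 718, 718, 719, 718, 722, 723, 723]
bar [505, 503, 498, 444, 270, 167, 167, 172, 183, 190, 191, 187, 185, 195, 187, 180, 181, 174, 161, 161, 152, 149, 140, 122, 113, 109, 98, 243, 456, 506, 507, 508, 508, 513]
ledge [478, 474, 473, 471, 471, 469, 471, 453, 408, 401, 432, 443, 451, 453, 450, 445, 440, 444] [664, 666, 664, 665, 666, 663, 665, 661, 655, 616, 478, 405, 397, 410, 429, 436, 456, 454]
rowL [660, 657, 653, 648, 639, 632, 602, 505, 495, 595, 665, 683, 680, 685, 683, 663, 599, 555, 551, 554, 548, 556, 569, 598, 591] rowR [749, 750, 750, 749, 750, 751, 751, 751, 750, 750, 750, 750, 747, 745, 734, 724, 719, 728, 737, 741, 744, 741, 725, 677, 655, 655, 648, 632, 618, 611, 611, 616]
ledge row [446, 437, 442, 440, 440, 443, 433, 432, 419, 424, 449, 478, 486, 483, 477, 466, 472, 473, 477, 476, 480, 480, 485] [677, 676, 673, 675, 673, 673, 672, 670, 667, 667, 620, 456, 284, 242, 235, 248, 285, 422, 564, 599, 604, 597]
```

```bash
python3 - <<'E'
from h import *
o,im=snap('wrist'); f=lambda u,v,z:onz(o,im,u,v,z)
L=f(197,148.7,83);Rr=f(368,149.3,83); d=(Rr-L)/np.linalg.norm(Rr-L)
yaw=np.degrees(np.arctan2(d[1],d[0]));print('rim x heading',yaw)
a,b=f(188,148.6,83),f(383,149.4,83); print('ends',a.round(1),b.round(1),np.linalg.norm(a-b),'mid',((a+b)/2).round(1))
y=np.array([-d[1],d[0],0]); m=(a+b)/2
for p in [(260,107),(320,108)]: print('ledge edge rel',((f(*p,76)-m)@d).round(1),((f(*p,76)-m)@y).round(1))
l,r=f(233,100,76),f(341,100,76); print('ledge sides',((l-m)@d).round(1),((r-m)@d).round(1))
M=R.from_rotvec(o['orientation']).as_matrix(); e=o['ee_pos']
for p in [(215,55.5),(281,55.5),(345,55.5)]: print('bar tool',(M.T@(f(*p,e[2]+11)-e)).round(1))
yt=np.array([M[0,0],M[1,0],0]); print('tool y heading',np.degrees(np.arctan2(M[1,1],M[0,1])))
E
```

```text
rim x heading 13.110703008062089
ends [ 456.  -163.3   83. ] [ 611.9 -126.9   83. ] 160.12048262786683 mid [ 534.  -145.1   83. ]
ledge edge rel -21.0 32.2
ledge edge rel 27.4 31.8
ledge sides -42.8 44.5
bar tool [104.7 -26.  -11. ]
bar tool [103.9   0.5 -11. ]
bar tool [104.7  26.2 -11. ]
tool y heading 13.24352582320803
```

```bash
python3 -m inch '[[[4,0,0,0,0,0,0],[14,1,0,0,0,0,0],[32,2,0,0,0,0,0],[54,3,0,0,0,0,0],[76,4,0,0,0,0,0],[94,5,0,0,0,0,0],[104,6,0,0,0,0,0],[108,6,0,0,0,0,0],[108,6,4,0,0,0,0],[108,6,14,0,0,0,0],[108,6,30,0,0,0,0],[108,6,46,0,0,0,0],[108,6,60,0,0,0,0],[108,6,70,0,0,0,0],[108,6,76,0,0,0,0],[108,6,76,0,0,0,0]]]'
python3 -m inch '[[[0,0,3,0,0,0,0],[0,0,6,0,0,0,0],[0,0,9,0,0,0,0],[0,0,12,0,0,0,0],[0,0,13,0,0,0,0],[0,0,13,0,0,0,0]]]'
```

```text
t: 8.8
ee_pos: [521.4, -87.8, 121.8]
orientation: [-1.949, -2.462, 0.001]
ft_force: [1.0, 1.0, -4.0]
width: 61.9
grasp_force: 30.0
t: 9.4
ee_pos: [521.8, -87.7, 109.5]
orientation: [-1.949, -2.463, 0.0]
ft_force: [-0.4, 0.6, -3.5]
width: 61.6
grasp_force: 30.0
```

```bash
python3 -m inch '[[[0,0,1,0,0,0,0],[0,0,2,0,0,0,0],[-1,0,2,0,0,0,0],[-2,0,2,0,0,0,0],[-2,0,2,0,0,0,0]]]'; python3 -m inch '[[[-0.5,0,0,0,0,0,0],[-1,0,0,0,0,0,0],[-1,0,0,0,0,0,0]]]';python3 -m inch '[[[-0.5,0,0,0,0,0,0],[-1,0,0,0,0,0,0],[-1,0,0,0,0,0,0]]]'
```

```text
t: 9.9
ee_pos: [522.4, -89.8, 107.7]
orientation: [1.949, 2.463, 0.0]
ft_force: [-0.1, -0.8, -3.1]
width: 61.8
grasp_force: 30.0
t: 10.2
ee_pos: [522.6, -90.7, 107.7]
orientation: [1.949, 2.464, 0.0]
ft_force: [-0.1, 0.6, -4.3]
width: 61.7
grasp_force: 30.0
t: 10.5
ee_pos: [522.8, -91.7, 107.7]
orientation: [1.949, 2.463, 0.0]
ft_force: [-0.4, -0.5, -2.8]
width: 62.2
grasp_force: 30.0
```

```bash
for i in 1; do python3 -m inch '[[[-0.5,0,0,0,0,0,0],[-1,0,0,0,0,0,0],[-1,0,0,0,0,0,0]]]'; python3 -m inch '[[[-0.5,0,0,0,0,0,0],[-1,0,0,0,0,0,0],[-1,0,0,0,0,0,0]]]'; python3 -m inch '[[[-0.5,0,0,0,0,0,0],[-1,0,0,0,0,0,0],[-1,0,0,0,0,0,0]]]'; done
```

```text
t: 10.8
ee_pos: [523.0, -92.6, 107.7]
orientation: [1.949, 2.464, -0.0]
ft_force: [0.2, -0.6, -4.1]
width: 62.0
grasp_force: 30.0
t: 11.1
ee_pos: [523.2, -93.6, 107.7]
orientation: [-1.949, -2.463, -0.0]
ft_force: [-0.3, 0.6, -4.4]
width: 61.6
grasp_force: 30.0
t: 11.4
ee_pos: [523.3, -93.9, 107.7]
orientation: [-1.949, -2.462, -0.001]
ft_force: [-0.0, 4.9, -1.9]
width: 62.1
grasp_force: 30.0
```

```bash
python3 -m inch '[[[0.8,0,0,0,0,0,0],[0.8,0,1,0,0,0,0],[0.8,0,2,0,0,0,0],[0.8,0,2.3,0,0,0,0],[0.8,0,2.3,0,0,0,0]]]'; python3 - <<'E'
from h import *
o,a=snap('scene','s2.png'); print(o['ft_force'],o['moment'],o['ee_pos'])
cv2.imwrite('pics/s2c.png',cv2.resize(a['frame'][150:310,150:370,::-1],(770,560),interpolation=cv2.INTER_CUBIC))
E
```

```text
t: 11.9
ee_pos: [523.3, -93.8, 105.5]
orientation: [-1.95, -2.463, -0.0]
ft_force: [-1.9, 2.4, 0.8]
width: 61.8
grasp_force: 30.0
[-1.89468102  2.37117779  0.76768442] [ 0.47694522  0.05189605 -0.01673666] [523.29674056 -93.76517743 105.53564532]
```

View pics/s2c.png

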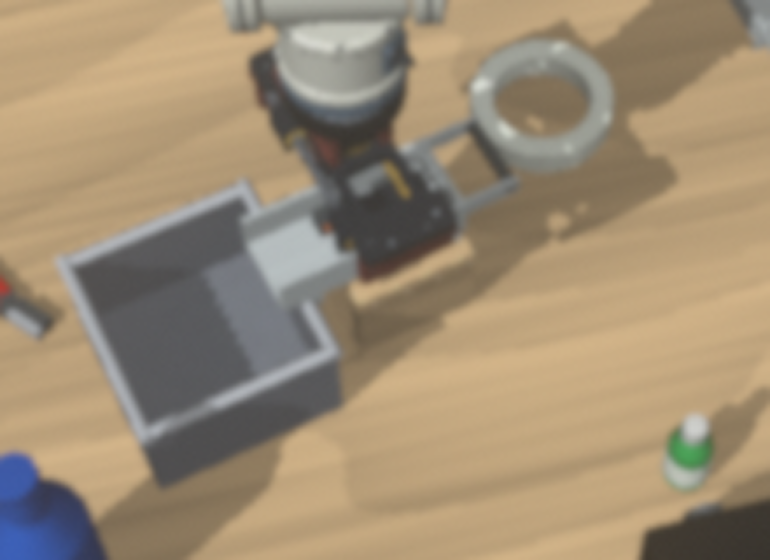

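The crop shows the mouth projecting over the rim at crop (290,260), the tray level on the ledge and the load taken off the wrist. I'll release and back off.

```bash
python3 -m inch '[[[0,0,0,0,0,0,100],[0,0,0,0,0,0,100],[0,0,0,0,0,0,100],[0,0,0,0,0,0,100],[0,0,0,0,0,0,100],[0,0,0,0,0,0,100],[0,0,-10,0,0,0,100],[0,0,-30,0,0,0,100],[0,0,-60,0,0,0,100],[0,0,-90,0,0,0,100],[0,0,-110,0,0,0,100],[0,0,-110,0,0,0,100]]]'; python3 -m inch '[[[30,0,0,0,0,0.15,33],[60,0,0,0,0,0.3,33],[90,0,0,0,0,0.45,33],[104,0,0,0,0,0.6,33],[104,0,0,0,0,0.75,33],[104,0,0,0,0,0.9,33],[104,0,0,0,0,1.05,33],[104,0,0,0,0,1.2,33],[104,0,0,0,0,1.35,33],[104,0,0,0,0,1.5,33],[104,0,0,0,0,1.571,33],[104,0,0,0,0,1.571,33]]]'
python3 - <<'E'
from h import *
o,a=snap('wrist','w3.png'); print(o['ee_pos'],R.from_rotvec(o['orientation']).as_matrix().round(3),o['width'],o['t'],o['qpos'])
E
```

```text
t: 13.15
ee_pos: [525.1, -94.1, 218.9]
orientation: [1.946, 2.459, 0.004]
ft_force: [0.7, -0.5, 0.6]
width: 87.9
grasp_force: 0.0
t: 14.35
ee_pos: [498.8, 7.5, 214.6]
orientation: [-3.12, -0.363, 0.002]
ft_force: [0.2, 0.4, 0.6]
width: 29.0
grasp_force: 0.0
[498.79144185   7.46547673 214.60760733] [[ 0.973  0.229 -0.001]
 [ 0.229 -0.973  0.   ]
 [-0.001 -0.    -1.   ]] 29.00777738988091 14.35 [-8.88611644e-03  2.76215097e-01  1.92633251e+00 -1.08929048e-05
  9.40436393e-01  1.33061349e+00]
```

View pics/w3.png

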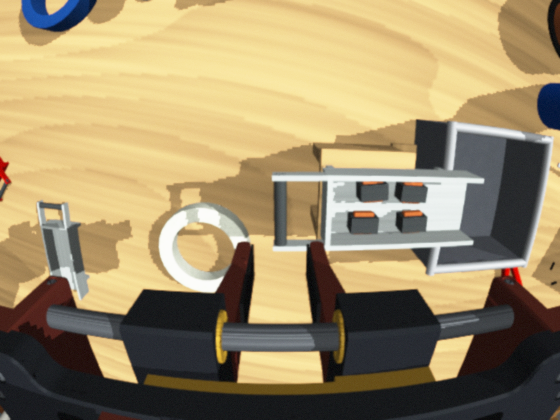

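The wrist view shows the tray hooked on the rim and lying on the ledge with its chokes in it. The bar is at u≈280, v 180–242, between the finger lines.

```bash
python3 - <<'E'
from h import *
o,im=snap('wrist'); f=lambda u,v,z:onz(o,im,u,v,z)
g=im['frame'].astype(int).sum(2); print(g[195,268:294].tolist(),g[228,268:294].tolist())
M=R.from_rotvec(o['orientation']).as_matrix()
for p in [(280,183),(280.5,211),(281,240)]: q=f(*p,115); print(q.round(1),(M.T@(q-o['ee_pos'])).round(1))
E
```

```text
[341, 348, 342, 345, 318, 245, 174, 139, 154, 197, 220, 241, 255, 271, 275, 283, 272, 264, 278, 334, 372, 383, 396, 399, 401, 397] [408, 411, 410, 420, 417, 388, 261, 167, 158, 191, 218, 236, 252, 266, 285, 282, 276, 273, 326, 381, 395, 396, 397, 410, 422, 423]
[522.1  13.1 115. ] [24.  -0.1 99.7]
[500.1   7.4 115. ] [ 1.4  0.4 99.7]
[476.    1.2 115. ] [-23.6   0.8  99.8]
```

```bash
python3 -m inch '[[[0.5,0.4,30,0,0,0,33],[0.5,0.4,60,0,0,0,33],[0.5,0.4,80,0,0,0,33],[0.5,0.4,92,0,0,0,33],[0.5,0.4,99,0,0,0,33],[0.5,0.4,99.5,0,0,0,33],[0.5,0.4,99.5,0,0,0,20],[0.5,0.4,99.5,0,0,0,10],[0.5,0.4,99.5,0,0,0,0],[0.5,0.4,99.5,0,0,0,0],[0.5,0.4,99.5,0,0,0,0],[0.5,0.4,99.5,0,0,0,0]]]'; python3 -m inch '[[[0,0.4,0,0,0,0,0],[0,0.8,0,0,0,0,0],[0,0.8,0,0,0,0,0]]]'
```

```text
t: 15.65
ee_pos: [500.5, 7.6, 116.6]
orientation: [-3.12, -0.363, -0.002]
ft_force: [-1.5, 5.3, 5.6]
width: 9.4
grasp_force: 30.0
t: 15.95
ee_pos: [500.5, 7.5, 116.6]
orientation: [-3.119, -0.362, -0.002]
ft_force: [-2.0, 10.2, 6.8]
width: 9.4
grasp_force: 30.0
```

```bash
python3 -m inch '[[[0,1.5,-6.8,0.0436,0,0,0],[0,3.4,-13.6,0.0873,0,0,0],[0,5.5,-20.2,0.1309,0,0,0],[0,7.9,-26.8,0.1745,0,0,0],[0,7.9,-26.8,0.1745,0,0,0],[0,7.9,-26.8,0.1745,0,0,0]]]'
```

```text
t: 16.55
ee_pos: [501.9, -0.5, 143.1]
orientation: [-2.946, -0.341, 0.03]
ft_force: [1.1, 8.7, 1.8]
width: 9.1
grasp_force: 30.0
```

```bash
python3 -m inch '[[[0,1.5,-6.8,0.0436,0,0,0],[0,3.4,-13.6,0.0873,0,0,0],[0,5.5,-20.2,0.1309,0,0,0],[0,7.9,-26.8,0.1745,0,0,0],[0,10.6,-33.2,0.2182,0,0,0],[0,13.6,-39.5,0.2618,0,0,0],[0,13.6,-39.5,0.2618,0,0,0],[0,13.6,-39.5,0.2618,0,0,0]]]'; python3 -m inch '[[[0,1.5,-6.8,0.0436,0,0,0],[0,3.4,-13.6,0.0873,0,0,0],[0,5.5,-20.2,0.1309,0,0,0],[0,7.9,-26.8,0.1745,0,0,0],[0,10.6,-33.2,0.2182,0,0,0],[0,13.6,-39.5,0.2618,0,0,0],[0,13.6,-39.5,0.2618,0,0,0],[0,13.6,-39.5,0.2618,0,0,0]]]'
python3 - <<'E'
from h import *
print(status.get_obs()['qpos'].round(2))
o,a=snap('scene'); cv2.imwrite('pics/s3c.png',cv2.resize(a['frame'][150:310,150:370,::-1],(770,560),interpolation=cv2.INTER_CUBIC))
E
```

```text
t: 17.35
ee_pos: [506.6, -20.5, 179.6]
orientation: [-2.688, -0.312, 0.069]
ft_force: [0.1, 6.3, 1.9]
width: 9.2
grasp_force: 30.0
t: 18.15
ee_pos: [513.3, -49.0, 209.4]
orientation: [-2.43, -0.282, 0.103]
ft_force: [1.7, 3.8, 2.3]
width: 9.1
grasp_force: 30.0
[-0.41  0.52  1.75  0.55  1.38  0.68]
```

View pics/s3c.png

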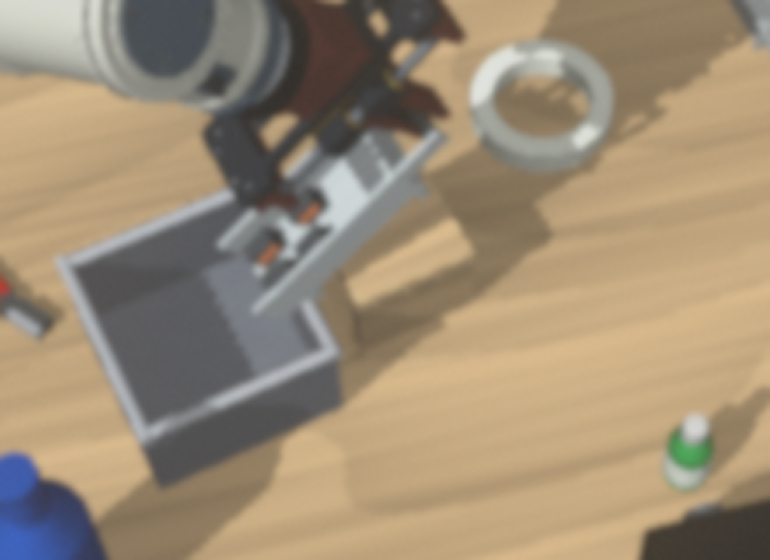

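The tray is at 40°, still hooked, and the chokes are sliding towards the mouth at crop (280,240). Next I'll swing on to 70°.

```bash
python3 -m inch '[[[0,1.5,-6.8,0.0436,0,0,0],[0,3.4,-13.6,0.0873,0,0,0],[0,5.5,-20.2,0.1309,0,0,0],[0,8,-26.8,0.1745,0,0,0],[0,10.8,-33.2,0.2182,0,0,0],[0,13.9,-39.5,0.2618,0,0,0],[0,13.9,-39.5,0.2618,0,0,0],[0,13.9,-39.5,0.2618,0,0,0]]]'; python3 -m inch '[[[0,1.5,-6.8,0.0436,0,0,0],[0,3.4,-13.6,0.0873,0,0,0],[0,5.5,-20.2,0.1309,0,0,0],[0,7.9,-26.8,0.1745,0,0,0],[0,10.6,-33.2,0.2182,0,0,0],[0,13.6,-39.5,0.2618,0,0,0],[0,13.6,-39.5,0.2618,0,0,0],[0,13.6,-39.5,0.2618,0,0,0]]]'
python3 - <<'E'
from h import *
print(status.get_obs()['qpos'].round(2))
o,a=snap('scene'); o,b=snap('top')
i=cv2.resize(a['frame'][150:310,150:370,::-1],(412,300),interpolation=cv2.INTER_CUBIC);j=cv2.resize(b['frame'][140:265,265:430,::-1],(388,300),interpolation=cv2.INTER_CUBIC)
cv2.imwrite('pics/s4c.png',np.hstack([i,j]))
E
```

```text
t: 19.0
ee_pos: [521.6, -84.2, 230.7]
orientation: [-2.17, -0.252, 0.132]
ft_force: [-0.4, 2.3, 4.6]
width: 9.0
grasp_force: 30.0
t: 19.8
ee_pos: [530.7, -123.4, 241.9]
orientation: [-1.911, -0.222, 0.156]
ft_force: [-0.2, 1.1, 4.4]
width: 9.0
grasp_force: 30.0
[-0.6   0.77  1.51  0.73  1.88  0.57]
```

View pics/s4c.png

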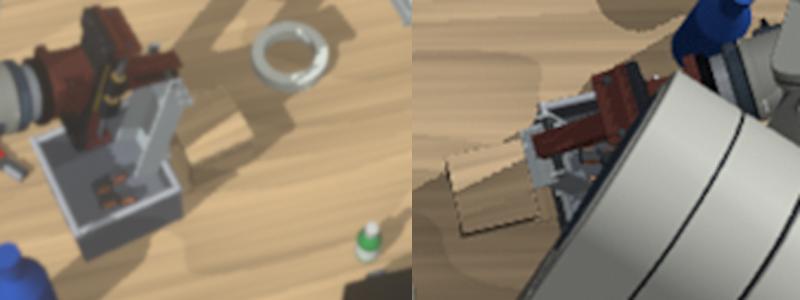

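The scene view at 70° shows the tray upright and still on the rim, with the chokes lying in the bin at about (115,190) of the left half. Now I'll lower it along the same arc.

```bash
python3 -m inch '[[[0,-1.2,6.9,-0.0436,0,0,0],[0,-2.2,13.8,-0.0873,0,0,0],[0,-2.8,20.8,-0.1309,0,0,0],[0,-3.2,27.8,-0.1745,0,0,0],[0,-3.2,34.7,-0.2182,0,0,0],[0,-2.9,41.7,-0.2618,0,0,0],[0,-2.9,41.7,-0.2618,0,0,0]]]'; python3 -m inch '[[[0,-1.2,6.9,-0.0436,0,0,0],[0,-2.2,13.8,-0.0873,0,0,0],[0,-2.8,20.8,-0.1309,0,0,0],[0,-3.2,27.8,-0.1745,0,0,0],[0,-3.2,34.7,-0.2182,0,0,0],[0,-2.9,41.7,-0.2618,0,0,0],[0,-2.9,41.7,-0.2618,0,0,0],[0,-2.9,41.7,-0.2618,0,0,0]]]'
```

```text
t: 20.6
ee_pos: [521.1, -83.5, 230.7]
orientation: [-2.173, -0.255, 0.132]
ft_force: [-0.4, 0.1, -0.4]
width: 9.2
grasp_force: 30.0
t: 21.4
ee_pos: [513.2, -48.9, 209.4]
orientation: [-2.428, -0.283, 0.104]
ft_force: [-0.1, 5.6, 4.7]
width: 9.1
grasp_force: 30.0
```

```bash
python3 -m inch '[[[0,-1.2,6.9,-0.0436,0,0,0],[0,-2.2,13.8,-0.0873,0,0,0],[0,-2.8,20.8,-0.1309,0,0,0],[0,-3.2,27.8,-0.1745,0,0,0],[0,-3.2,34.7,-0.2182,0,0,0],[0,-2.9,41.7,-0.2618,0,0,0],[0,-2.9,41.7,-0.2618,0,0,0],[0,-2.9,41.7,-0.2618,0,0,0]]]'; python3 -m inch '[[[0,-1.2,6.9,-0.0436,0,0,0],[0,-2.2,13.8,-0.0873,0,0,0],[0,-2.8,20.8,-0.1309,0,0,0],[0,-3.2,27.8,-0.1745,0,0,0],[0,-3.2,34.7,-0.2182,0,0,0],[0,-2.9,41.7,-0.2618,0,0,0],[0,-2.9,41.7,-0.2618,0,0,0],[0,-2.9,41.7,-0.2618,0,0,0]]]'
```

```text
t: 22.2
ee_pos: [506.5, -20.2, 179.1]
orientation: [-2.686, -0.312, 0.071]
ft_force: [-0.8, 8.2, 5.3]
width: 8.9
grasp_force: 30.0
t: 23.0
ee_pos: [501.5, -0.2, 142.0]
orientation: [-2.945, -0.342, 0.033]
ft_force: [-2.1, 12.2, 2.8]
width: 9.0
grasp_force: 30.0
```

```bash
python3 - <<'E'
from h import *
for n in ('scene','top','wrist'):
    o,a=snap(n); f=a['frame'].astype(int); r,g,b=f[...,0],f[...,1],f[...,2]
    m=((r-b>45)&(r>1.6*g)&(r>70)).astype(np.uint8)
    k,_,st,c=cv2.connectedComponentsWithStats(m,connectivity=8)
    print(n,[(c[i].round(0).tolist(),int(st[i,4])) for i in range(1,k) if st[i,4]>2])
E
```

```text
scene [([438.0, 164.0], 633), ([136.0, 226.0], 335), ([94.0, 302.0], 354)]
top [([445.0, 186.0], 210), ([461.0, 228.0], 49), ([478.0, 225.0], 14), ([114.0, 247.0], 545), ([412.0, 249.0], 134), ([404.0, 255.0], 138)]
wrist [([3.0, 16.0], 3), ([6.0, 172.0], 569), ([526.0, 191.0], 38), ([542.0, 200.0], 49), ([295.0, 242.0], 5), ([300.0, 242.0], 3), ([265.0, 262.0], 11), ([308.0, 266.0], 3), ([42.0, 299.0], 445), ([508.0, 278.0], 3), ([504.0, 278.0], 3), ([35.0, 289.0], 13), ([67.0, 290.0], 4), ([63.0, 294.0], 5), ([23.0, 300.0], 5), ([14.0, 308.0], 5), ([42.0, 316.0], 3), ([1.0, 408.0], 8), ([1.0, 414.0], 8)]
```

```bash
python3 - <<'E'
from h import *
z=lambda f,w,h:cv2.resize(f[:,:,::-1],(w,h),interpolation=cv2.INTER_CUBIC)
s=optics.get_image('scene')['frame'];t=optics.get_image('top')['frame'];w=optics.get_image('wrist')['frame']
a=z(s[170:290,160:310],400,320);b=z(t[155:245,280:390],400,320);c=z(w[120:300,200:560],560,280)
im=np.zeros((600,800,3),np.uint8);im[:320,:400]=a;im[:320,400:]=b;im[320:,:560]=c
cv2.imwrite('pics/f.png',im)
E
```

```text
(no output)
```

View pics/f.png

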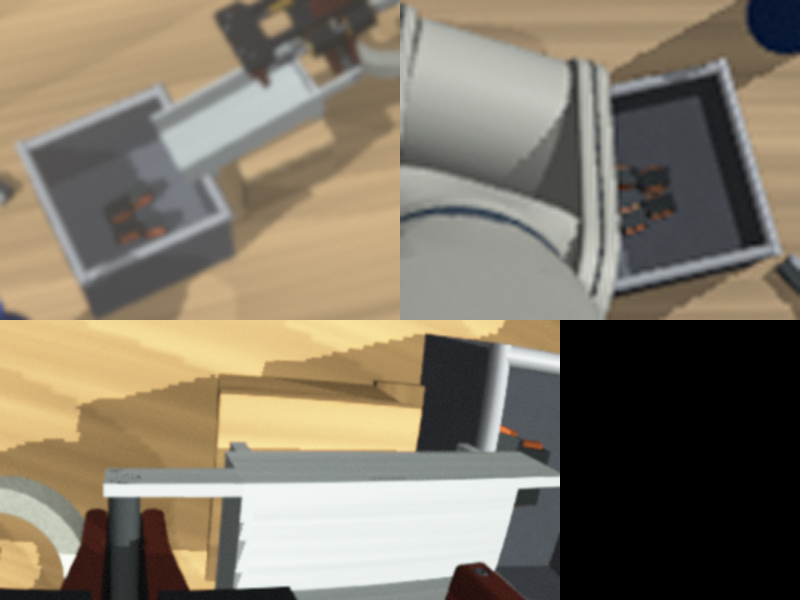

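The final views show all four chokes on the bin floor at around (140,215) in the scene crop. The tray is empty and still hooked. Next is the last 10° down.

```bash
python3 -m inch '[[[0,-1.2,6.9,-0.0436,0,0,0],[0,-2.2,13.8,-0.0873,0,0,0],[0,-2.9,20.8,-0.1309,0,0,0],[0,-3.3,24.5,-0.154,0,0,0],[0,-3.6,27,-0.169,0,0,0],[0,-3.8,27.8,-0.1745,0,0,0],[0,-3.8,27.8,-0.1745,0,0,0],[0,-3.8,27.8,-0.1745,0,0,0]]]'
```

```text
t: 24.1
ee_pos: [499.8, 7.8, 116.0]
orientation: [-3.118, -0.361, 0.002]
ft_force: [-5.1, 12.8, 13.5]
width: 9.6
grasp_force: 30.0
```

```bash
python3 -m inch '[[[0,-0.5,-0.5,0,0,0,0],[0,-0.8,-0.8,0,0,0,0],[0,-0.8,-0.8,0,0,0,0]]]'; python3 -m inch '[[[0,0,0,0,0,0,15],[0,0,0,0,0,0,22],[0,0,0,0,0,0,30],[0,0,0,0,0,0,30],[0,0,0,0,0,0,30],[0,0,-5,0,0,0,30],[0,0,-15,0,0,0,30],[0,0,-35,0,0,0,30],[0,0,-60,0,0,0,30],[0,0,-90,0,0,0,30],[0,0,-120,0,0,0,30],[0,0,-120,0,0,0,30]]]'
python3 - <<'E'
from h import *
o,im=snap('wrist'); f=lambda u,v,z:onz(o,im,u,v,z)
g=im['frame'].astype(int); s=g.sum(2)
print(o['ee_pos'],o['t'],o['width'])
# expected pixel column profile of the bar near image rows of bar, and colour of dark strip
H=im['hand_eye']; M=R.from_rotvec(o['orientation']).as_matrix()
def pix(P):
    q=np.linalg.inv(H)@np.r_[M.T@(np.array(P)-o['ee_pos']),1]; r=np.hypot(q[0],q[1]); th=np.arctan2(r,q[2])
    return im['cx']+im['fx']*th*q[0]/r, im['cy']+im['fy']*th*q[1]/r
rim=np.array([534,-145.1,83]); X=np.array([.974,.228,0]);Y=np.array([-.228,.974,0]);Z=np.array([0,0,1])
for x in (-20,15):
    u,v=pix(rim+157*Y+32*Z+x*X); print('bar pred',round(u,1),round(v,1),s[int(round(v)),int(u)-14:int(u)+15].tolist())
E
```

```text
t: 24.4
ee_pos: [499.9, 7.8, 116.1]
orientation: [-3.12, -0.361, 0.002]
ft_force: [-1.9, 7.1, 3.3]
width: 9.2
grasp_force: 30.0
t: 25.6
ee_pos: [502.3, 7.7, 241.2]
orientation: [3.119, 0.363, 0.013]
ft_force: [0.4, 0.3, -0.1]
width: 26.5
grasp_force: 0.0
[502.33403689   7.68068977 241.18032228] 25.6 26.494985799505386
bar pred 278.5 229.5 [388, 397, 392, 392, 388, 390, 389, 385, 363, 284, 183, 153, 163, 201, 227, 235, 264, 274, 268, 262, 274, 333, 363, 366, 368, 369, 365, 390, 406]
bar pred 278.5 191.5 [330, 336, 339, 338, 340, 344, 337, 331, 320, 250, 169, 150, 173, 197, 225, 236, 259, 276, 277, 256, 265, 317, 358, 376, 385, 385, 390, 386, 387]
```

The bar is within about 0.5 px of where a hooked, level tray would put it, and the gripper is clear. I'm handing the job in.

```bash
python3 -c "
from workcell import ctrl; print(ctrl.close_job())"
```

```text
the job is handed in; nothing more can be done
None
```

The job is handed in at 25.6 s: all four chokes are in the bin, and the empty tray is released, hooked on the rim and, by the last bar-position check, level on the ledge; no verdict was returned.

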